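Pump up the vacuum board holder until its indicator pin is fully out

TASK

Clamp the circuit board by vacuum: push the vent valve's flat lever with a fingertip as far as it goes, until it stands square across its pipe (closed), then press the black plunger down with the fingertips and let it spring back, full strokes again and again, until the thin brass indicator pin has risen fully out of its collar and the dark band at its foot shows whole. Leave the plunger released at its resting height and the valve closed; do not pull the plunger up, do not touch the pin, and leave the board and the loose things around it where they are.

Things in the scene. Friction and masses are not known exactly. Their poses are not given: they have to be found in the camera images.
- holder: vacuum board holder fixed to the bench: grey base 150 (x) x 355 (y) x 30 mm high with, in a row along its y axis, a 130 mm square aluminium plate (centre y +95 mm), the indicator (x +20, y 0), the pump (y -70) and the vent valve (y -160). Origin at bench level under the row; x points to the side away from the robot, y to the plate end, z up. It turns up to 0.3 rad either way
- plunger_top (a point): centre of the top face of the plunger's black mushroom cap, 52 mm across and 14 mm thick, on a 14 mm rod; 150 mm above the bench when released; the 46 mm pump barrel below ends at 100 mm. It is pressed straight down
- plunger (a joint): plunger travel in m: 0 released, 0.024 fully down on its stop (cap top 126 mm above the bench); takes about 11 N (14 N if fast), springs back in about 0.3 s. With the valve closed each full stroke lifts the pin one click of about 5 mm while going down (the first may lift less); strokes under 17 mm do not add up, and it must come back nearly to 0 between strokes. Below 0 it is being pulled up
- pin_top (a point): top of the brass indicator pin, 10 mm in diameter, which rises out of a steel collar 26 mm across whose top is 75 mm above the bench; 2 mm above the collar when fully in, about 32 mm above it when fully out
- pin (a joint): height of the pin in m: 0 fully in, 0.030 to 0.032 fully out, after which further strokes do nothing; the click before that leaves it near 0.026, which is not enough; it starts at 0 to 0.006 and stays where the pump has lifted it. Its dark band (3 mm high, at the foot) begins to show at 0.027 and is out whole at 0.030
- valve_pivot (a point): pivot of the vent valve's lever at mid-height of the lever, 120 mm above the bench. The lever is a flat steel bar 16 mm wide and 14 mm high, its tip 78 mm from the pivot; below it the valve's pipe stub, 22 mm thick, points to the holder's -y with its top 89 mm above the bench
- valve_grip (a point): point on the lever's centre line 55 mm from the pivot, at mid-height: a good place to push from the side
- valve (a joint): angle of the lever in rad: 0 open, the lever over its pipe (pointing to the holder's -y); it turns clockwise seen from above to 1.571 closed, on its stop, across the pipe (pointing to the holder's -x, the robot's side). So it is pushed from its +x side. It starts between 0 and 0.25, turns with about 1.5 N at 55 mm and stays where it is left. While it is more than half open the pump lifts nothing
- board: loose copper-clad board, 100 x 75 x 3 mm with pale saw cuts, lying on the holder's aluminium plate; origin under its centre; bystander, to be left alone
- connector_a: loose twin connector (one half red, one black), 18 x 33 x 45 mm tall, standing on the front of the holder's grey base; origin under its centre; bystander
- connector_b: another such twin connector, 18 x 33 x 45 mm tall, standing on the bench behind the holder; origin under its centre; bystander
- spool: grey solder spool standing on end on the bench, 60 mm across, 44 mm tall; origin under its centre; bystander
- flux: small white bottle, 34 mm across, 75 mm tall, on the bench on the robot's side of the holder; origin under its centre; bystander
- driver: screwdriver 160 mm long lying on the bench on the robot's side of the holder; bystander
- jar: glass jar, 52 mm across, 60 mm tall, on the bench behind the holder; origin under its centre; bystander
- nut: brass nut, 22 mm across, 8 mm high, lying on the bench beyond the valve; origin under its centre; bystander

How it is judged (in metres and radians):
On the way, in this order (a step that is already met when the one before it is completed fails the run):
1. the vent valve is closed (value of joint valve above 1.4 rad and value of joint pin below 0.012 m), for 0.2 s.
2. the pump has begun to lift the pin (value of joint pin above 0.014 m), for 0.1 s.
3. the pin is fully out (value of joint pin above 0.028 m), for 0.2 s.
At the end, for the whole second after the job is handed in: The indicator pin stands at least 28 mm up from its fully-in position (of about 31), the vent lever is within about 10 degrees of its closed stop, the plunger is back within 3 mm of its resting height (value of joint pin above 0.028 m and value of joint valve above 1.4 rad and value of joint plunger between -0.003 and 0.003 m); the robot touches nothing.
It fails at once if the indicator pin was touched (contact force between any of the fingers, the arm and pin above 0.5 N).
It fails at once if the plunger was pulled up (value of joint plunger below -0.004 m).
It fails at once if the board or a loose thing around it was moved by more than 30 mm or lifted (distance of any of board, connector_a, connector_b, spool, flux, driver, jar, nut from where it was at the start of the episode above 0.03 m).
It also fails if it takes over 58 s, if anything falls off the work surface, if the arm or the gripper's body presses on something with over 40 N, if the wrist force passes 120 N, or if a joint passes its speed limit or range.

ROBOT

A 7-joint arm with a two-finger parallel gripper is mounted at the origin on the work surface. World frame = base frame: x ahead of the robot, y to its left, z up, the work surface at z = 0. Lengths are in m, angles in degrees, forces in N, time in s.
With the tool pointing down it reaches from about 0.425 to 0.875 m from the base axis. Payload 4.7 kg.
Tool frame: the origin (TCP) lies on the centre line of the jaws, within the pads' length; the fingertips stand 25 mm ahead of it and the grasp point (between the pads) lies 6 mm ahead of it; z points along the fingers, y is the direction in which the jaws open and shut (so a half turn about z gives the same grasp; the last joint's range is limited). The gripper opens to 87 mm and grips with 3 to 60 N. Pads are 19 mm wide; open, the fingers measure 117 mm over their backs; the gripper's body (75 mm by 190 mm) begins 51 mm behind the grasp point.
Start: joints at [70.422, 18.392, -4.016, 83.108, 1.295, 78.541, -3.26], TCP at [0.226, -0.609, 0.248] pointing down, gripper open.
Joint ranges: [-163.93, 163.93], [-17.29, 119.83], [-79.2, 71.16], [3.27, 140.29], [-89.18, 269.18], [5.43, 117.66], [-154.24, 154.24]. Speed limits (degrees/s): [147.25, 147.25, 180, 180, 180, 180, 180].

INTERFACE

Orientations are given as [roll, pitch, yaw] about the fixed x, y, z axes, in that order (R = Rz(yaw) Ry(pitch) Rx(roll)).
In Python, from cell import env gives the robot as it stands.
- The arm moves only by the shell command python3 -m creep 'ROWS' [OPENING] [FORCE]. ROWS is JSON, a list of rows, each an object of numbers: "tx", "ty", "tz": the shift along the tool's x, y, z in m; "rx", "ry", "rz": the turn, a rotation vector about the tool's x, y, z in degrees. In form: [{"tx": .., "ty": .., "tz": .., "rx": .., "ry": .., "rz": ..}, ...]. A call has 1 to 20 rows; each row shifts and turns the commanded pose from where the row before left it, along the tool's axes as they then stand; what a row does not reach is not made up. A row lasts 1/8 s, in which the tool goes at most 62.5 mm and 10.7 degrees, less where a joint would pass 70% of its speed; a pose out of reach is approached as far as the arm can. A call is refused whole if a number of a shift passes 0.0625 or a number of a turn 10.7, either way. A call with a gripper value outside its range is refused whole. OPENING is the finger opening in m, from 0 to 0.087, set as the call begins (- or left out, the last holds). The fingers move at their own pace and stop on an object; FORCE is the grip in N (left out, the last holds). Time passes only in rows, so rows that do not move let the fingers close. It gives the time, the measured TCP pose, the force and the opening at its end, in the units of the state.
- env.get_obs(): the state, without advancing time (a new reading comes with each control period).
- env.read_camera(name): name is "scene" or "top" or "wrist"; returns a dict with "pixels" (400x640x3 uint8, red, green, blue), "intrinsics" (3x3 intrinsics, pixels), "R" (3x3) and "t" (3): a world point X has camera coordinates R X + t. Camera axes: x right, y down, z forward; pixel columns grow to the right and rows downward; lengths in m; the calibration is good to about 2 mm. A picture is of the moment at which its call begins. There is no depth.
- env.sign_off(): hands the job in, once; it reports no verdict.
The state is a dict: "time_s": time; "qpos": joint angles; "joint_velocities": joint speeds; "effort": joint torques, N m; "tool_pos": TCP position; "tool_rot": TCP orientation; "force": force on the tool from outside, world axes, zero at the start; "wrist_torque": the same for the moment, N m; "grip_width": finger opening in m.
Only numpy, scipy, OpenCV 4.12 (cv2) and the standard library are available. Lean on these libraries where they do the work, as an engineer would, in place of code of your own. Each camera call takes 0.05 s, during which the arm holds its last target.

## Working session

There is one attempt and no reset: what is moved stays moved. The work goes in short steps, Python scripts to look and compute and a shell command to move; the robot and the scene stay as the last step left them, time stands still between calls to the robot, and variables do not carry over. Pictures are saved under pics/ and viewed, and the job is handed in when it is done.

```bash
ls; mkdir -p pics; python3 - <<'E'
from cell import env
import cv2
o=env.get_obs()
print({k:o[k] for k in('time_s','tool_pos','tool_rot','force','grip_width')})
for n in('scene','top','wrist'):
    c=env.read_camera(n); cv2.imwrite(f'pics/{n}0.png',c['pixels'][:,:,::-1]); print(n,c['intrinsics'],c['R'],c['t'])
E
```

```text
pics
{'time_s': 0.0, 'tool_pos': array([ 0.22621137, -0.60883488,  0.24644491]), 'tool_rot': array([-1.79890006e+02,  6.03413296e-03,  2.03887114e+01]), 'force': array([-0.36460593,  0.08388251, -0.15129792]), 'grip_width': 0.08687923505613658}
scene [[444.26297845   0.         323.34040102]
 [  0.         444.26297845 200.08146046]
 [  0.           0.           1.        ]] [[ 0.54256329  0.83998865 -0.00664374]
 [ 0.48626464 -0.32051633 -0.81290589]
 [-0.68496115  0.43782228 -0.58235717]] [-0.31712658 -0.21434893  1.32382212]
top [[453.73008621   0.         320.28460961]
 [  0.         453.73008621 197.19637418]
 [  0.           0.           1.        ]] [[ 0.00298274 -0.99963918 -0.02669496]
 [-0.99787206 -0.00123657 -0.06519066]
 [ 0.06513413  0.02683261 -0.99751569]] [-5.61606132e-04  5.94581862e-01  1.07940739e+00]
wrist [[348.56226639   0.         320.98569882]
 [  0.         348.56226639 204.62043788]
 [  0.           0.           1.        ]] [[ 0.34918239 -0.93705294 -0.0018549 ]
 [-0.9030375  -0.33703411  0.26632926]
 [-0.25018978 -0.09132244 -0.96388033]] [-0.64873321 -0.03288142  0.39151074]
```

View pics/scene0.png

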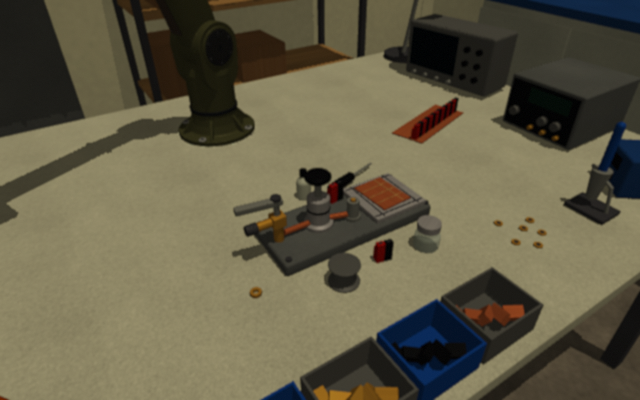

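View pics/top0.png

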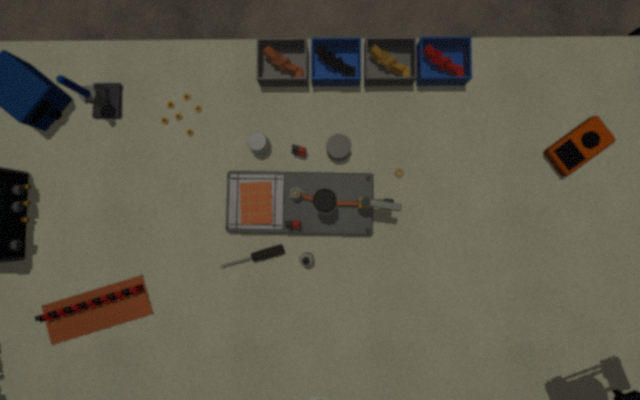

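View pics/wrist0.png

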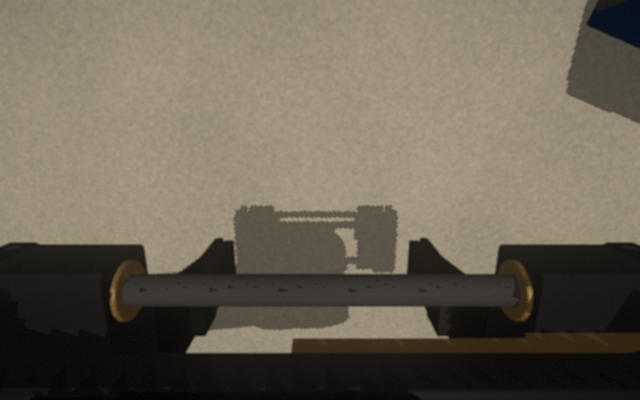

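The scene view shows the holder in the middle: lever at (258,206), black cap at (318,176), collar at (353,203), plate at (388,195). In the top view the cap is at (325,200), the lever tip at (400,207) and the pin at (295,193). I'll enlarge both views.

```bash
python3 - <<'E'
import cv2
a=cv2.imread('pics/top0.png')[155:275,215:415]; cv2.imwrite('pics/top0c.png',cv2.convertScaleAbs(cv2.resize(a,None,fx=4,fy=4,interpolation=2),alpha=1.8))
a=cv2.imread('pics/scene0.png')[150:300,220:420]; cv2.imwrite('pics/scene0c.png',cv2.convertScaleAbs(cv2.resize(a,None,fx=4,fy=4,interpolation=2),alpha=1.8))
E
```

```text
(no output)
```

View pics/top0c.png

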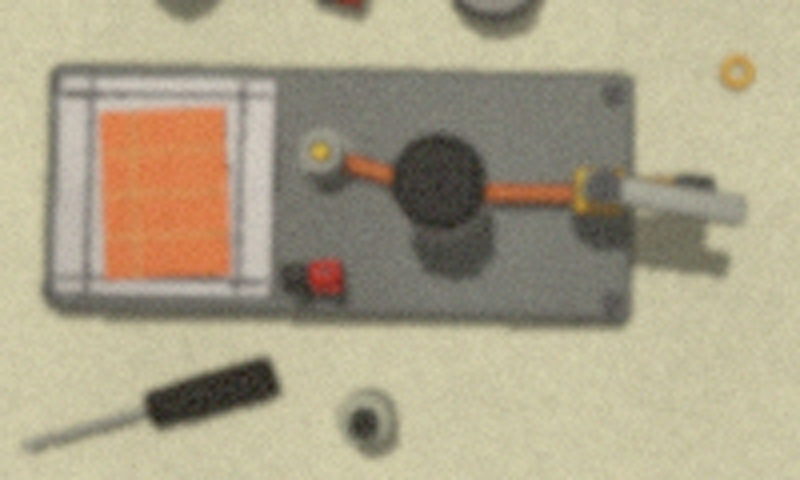

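View pics/scene0c.png

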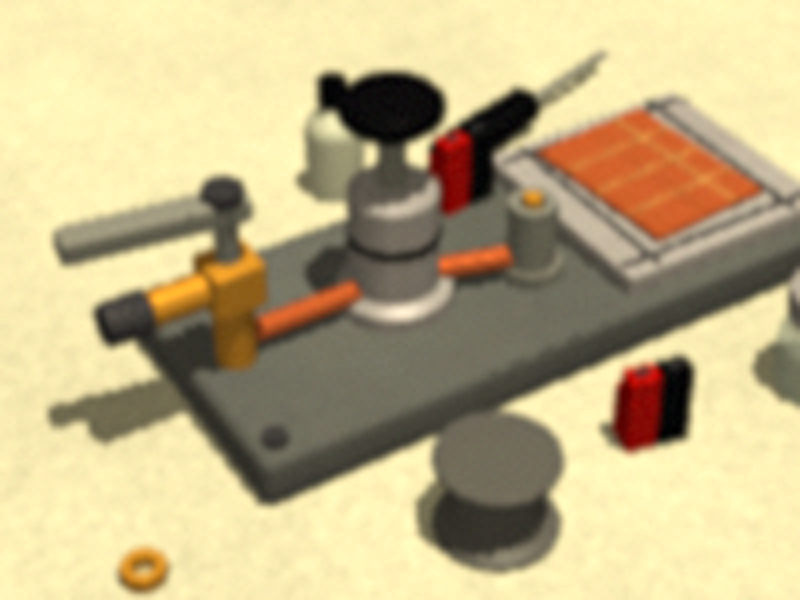

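```bash
cat > h.py <<'E'
import numpy as np, cv2
from cell import env
def P(n):
    c=env.read_camera(n); return c['intrinsics'],np.array(c['R']),np.array(c['t'])
def tri(C,uvs):
    Ps=[K@np.c_[R,t] for K,R,t in C]
    X=cv2.triangulatePoints(Ps[0],Ps[1],np.array(uvs[0],float),np.array(uvs[1],float)).ravel();return X[:3]/X[3]
def onz(c,uv,z):
    K,R,t=c; d=R.T@np.linalg.inv(K)@np.r_[uv,1]; o=-R.T@t; return o+d*(z-o[2])/d[2]
def proj(c,X):
    K,R,t=c; p=K@(R@np.array(X)+t); return p[:2]/p[2]
E
python3 - <<'E'
from h import *
T,S=P('top'),P('scene')
ct=lambda x,y:(215+x/4-.4,155+y/4-.4); cs=lambda x,y:(220+x/4-.4,150+y/4-.4)
for n,a,b,z in [('cap',(440,181),(394,103),.15),('pin',(320,152),(534,197),.078),('bolt',(604,186),(223,184),.14),('tip',(745,208),(62,232),.127)]:
    print(n,tri([T,S],[ct(*a),cs(*b)]),onz(T,ct(*a),z),onz(S,cs(*b),z))
for n,a in [('c1',(54,66)),('c2',(634,74)),('c3',(632,325)),('c4',(44,315))]: print(n,onz(T,ct(*a),.03))
E
```

```text
cap [ 0.58146759 -0.01059361  0.14544182] [ 0.58039621 -0.01203856  0.15      ] [ 0.58829431 -0.01289187  0.15      ]
pin [0.60199118 0.05923014 0.07597916] [0.60126346 0.05817419 0.078     ] [0.60470576 0.05852415 0.078     ]
bolt [ 0.57914911 -0.09997719  0.13215074] [ 0.57842347 -0.09996071  0.14      ] [ 0.58971642 -0.10420962  0.14      ]
tip [ 0.56788467 -0.17542741  0.12888019] [ 0.56731638 -0.17720831  0.127     ] [ 0.56634341 -0.17315605  0.127     ]
c1 [0.65691476 0.22381489 0.03      ]
c2 [ 0.65198014 -0.12617487  0.03      ]
c3 [ 0.50194071 -0.12430115  0.03      ]
c4 [0.50668362 0.22739754 0.03      ]
```

Holder yaw is about -0.8°. The pump is at (0.581,-0.0115), the valve pivot at about (0.580,-0.1015), and the lever is at about 9° from open. Triangulated heights (cap 145, pin 76, lever tip 129 mm) agree with the text to about 5 mm. Next I'll turn the tool to yaw 90 with the fingers closed, then travel across.

```bash
python3 -m creep '[{"rz":-9.94},{"rz":-9.94},{"rz":-9.94},{"rz":-9.94},{"rz":-9.94},{"rz":-9.94},{"rz":-9.94},{}]' 0 20
python3 -m creep '[{"tx":0.02,"ty":0.015},{"tx":0.032,"ty":0.028},{"tx":0.032,"ty":0.028},{"tx":0.032,"ty":0.028},{"tx":0.032,"ty":0.028},{"tx":0.032,"ty":0.028},{"tx":0.032,"ty":0.028},{"tx":0.032,"ty":0.028},{"tx":0.032,"ty":0.028},{"tx":0.032,"ty":0.028},{"tx":0.032,"ty":0.028},{"tx":0.032,"ty":0.028},{"tx":0.032,"ty":0.028},{"tx":0.032,"ty":0.028},{"tx":0.015,"ty":0.012},{}]'
```

```text
$[0]: bad value
$[0]: bad value
```

```bash
python3 -m creep '[{"tx":0,"ty":0,"tz":0,"rx":0,"ry":0,"rz":-9.94},{"tx":0,"ty":0,"tz":0,"rx":0,"ry":0,"rz":-9.94},{"tx":0,"ty":0,"tz":0,"rx":0,"ry":0,"rz":-9.94},{"tx":0,"ty":0,"tz":0,"rx":0,"ry":0,"rz":-9.94},{"tx":0,"ty":0,"tz":0,"rx":0,"ry":0,"rz":-9.94},{"tx":0,"ty":0,"tz":0,"rx":0,"ry":0,"rz":-9.94},{"tx":0,"ty":0,"tz":0,"rx":0,"ry":0,"rz":-9.94},{"tx":0,"ty":0,"tz":0,"rx":0,"ry":0,"rz":0}]' 0 20
```

```text
time_s: 1.25
tool_pos: [0.2263, -0.6093, 0.2474]
tool_rot: [180.0, -0.0, 89.9]
force: [-0.3, -0.6, 0.6]
grip_width: 0.015
```

```bash
python3 -m creep '[{"tx":0.02,"ty":0.015,"tz":0,"rx":0,"ry":0,"rz":0},{"tx":0.032,"ty":0.028,"tz":0,"rx":0,"ry":0,"rz":0},{"tx":0.032,"ty":0.028,"tz":0,"rx":0,"ry":0,"rz":0},{"tx":0.032,"ty":0.028,"tz":0,"rx":0,"ry":0,"rz":0},{"tx":0.032,"ty":0.028,"tz":0,"rx":0,"ry":0,"rz":0},{"tx":0.032,"ty":0.028,"tz":0,"rx":0,"ry":0,"rz":0},{"tx":0.032,"ty":0.028,"tz":0,"rx":0,"ry":0,"rz":0},{"tx":0.032,"ty":0.028,"tz":0,"rx":0,"ry":0,"rz":0},{"tx":0.032,"ty":0.028,"tz":0,"rx":0,"ry":0,"rz":0},{"tx":0.032,"ty":0.028,"tz":0,"rx":0,"ry":0,"rz":0},{"tx":0.032,"ty":0.028,"tz":0,"rx":0,"ry":0,"rz":0},{"tx":0.032,"ty":0.028,"tz":0,"rx":0,"ry":0,"rz":0},{"tx":0.032,"ty":0.028,"tz":0,"rx":0,"ry":0,"rz":0},{"tx":0.032,"ty":0.028,"tz":0,"rx":0,"ry":0,"rz":0},{"tx":0.015,"ty":0.012,"tz":0,"rx":0,"ry":0,"rz":0},{"tx":0,"ty":0,"tz":0,"rx":0,"ry":0,"rz":0}]'
python3 - <<'E'
from h import *
for n in('scene','wrist'):
    c=env.read_camera(n); cv2.imwrite(f'pics/{n}1.png',cv2.convertScaleAbs(c['pixels'][:,:,::-1],alpha=1.7))
print(env.get_obs()['tool_pos'])
E
```

```text
time_s: 3.25
tool_pos: [0.6178, -0.1563, 0.2475]
tool_rot: [-180.0, -0.0, 90.1]
force: [0.3, -0.6, 0.2]
grip_width: 0.0008
[ 0.61671294 -0.16001084  0.24743896]
```

View pics/scene1.png

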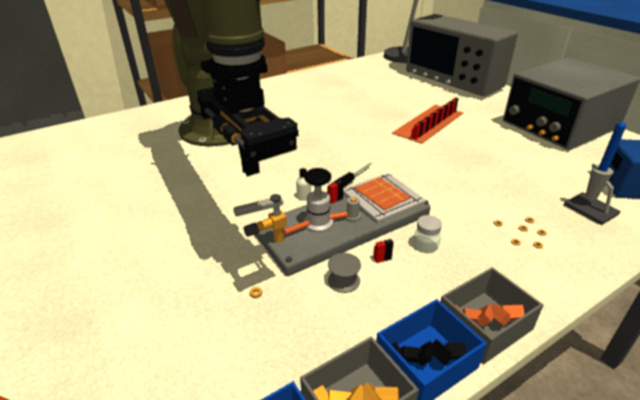

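View pics/wrist1.png

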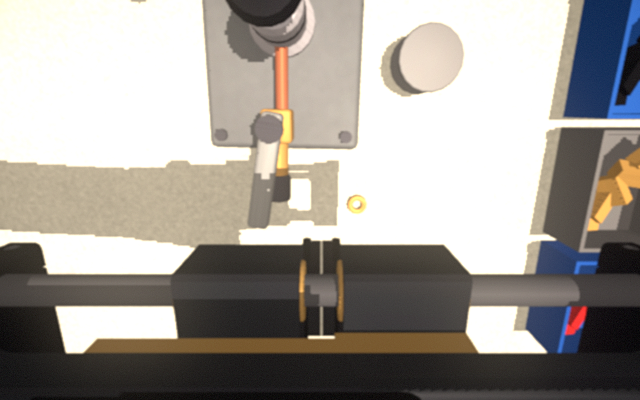

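The wrist view shows the lever from the bolt at (268,127) to the tip at (259,222), and the closed fingers at column 320. The space to the lever's right is clear, so I'll cross-check and descend.

```bash
python3 - <<'E'
from h import *
W=P('wrist')
for n,a,z in [('bolt',(268,127),.14),('tip',(259,225),.127),('stub end',(283,198),.085),('nut',(357,204),.008)]: print(n,onz(W,a,z))
print(env.get_obs()['tool_pos'])
E
python3 -m creep '[{"tx":0,"ty":0,"tz":0.02,"rx":0,"ry":0,"rz":0},{"tx":0,"ty":0,"tz":0.02,"rx":0,"ry":0,"rz":0},{"tx":0,"ty":0,"tz":0.02,"rx":0,"ry":0,"rz":0},{"tx":0,"ty":0,"tz":0.02,"rx":0,"ry":0,"rz":0},{"tx":0,"ty":0,"tz":0.02,"rx":0,"ry":0,"rz":0},{"tx":0,"ty":0,"tz":0.018,"rx":0,"ry":0,"rz":0},{"tx":0,"ty":0,"tz":0,"rx":0,"ry":0,"rz":0},{"tx":0,"ty":0,"tz":0,"rx":0,"ry":0,"rz":0}]'
python3 - <<'E'
from h import *
for n in('scene','wrist'):
    c=env.read_camera(n); a=c['pixels'][:,:,::-1]
    if n=='scene': a=cv2.resize(a[130:280,200:400],None,fx=4,fy=4)
    cv2.imwrite(f'pics/{n}2.png',cv2.convertScaleAbs(a,alpha=1.7))
E
```

```text
bolt [ 0.58050842 -0.09919153  0.14      ]
tip [ 0.56833302 -0.17485639  0.127     ]
stub end [ 0.58300899 -0.16385371  0.085     ]
nut [ 0.65718027 -0.19072864  0.008     ]
[ 0.61662273 -0.16065277  0.24748293]
time_s: 4.4
tool_pos: [0.6182, -0.1586, 0.1301]
tool_rot: [179.9, 0.0, 90.0]
force: [0.5, -0.1, 0.2]
grip_width: 0.0003
```

View pics/scene2.png

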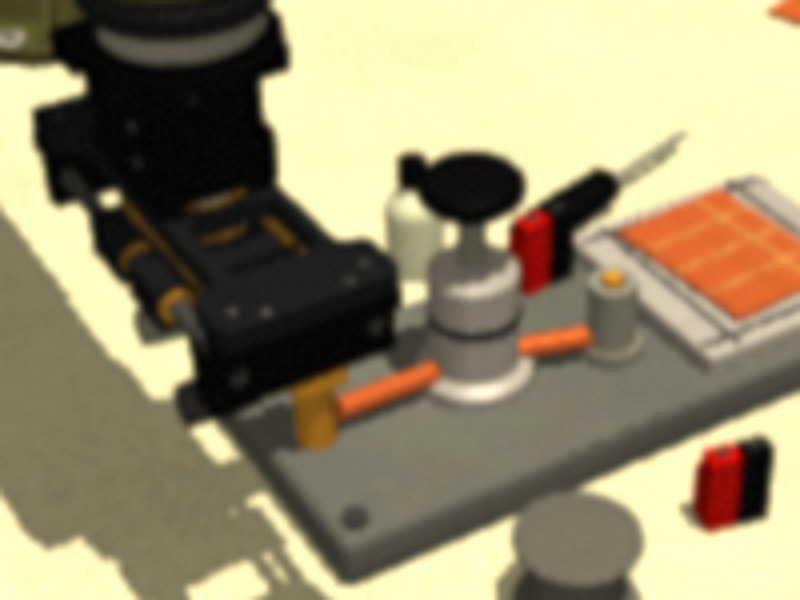

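View pics/wrist2.png

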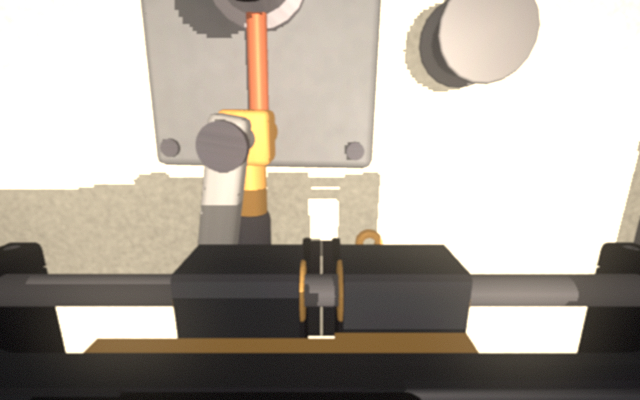

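```bash
python3 -m creep '[{"tx":0,"ty":-0.008,"tz":0,"rx":0,"ry":0,"rz":0},{"tx":0,"ty":-0.008,"tz":0,"rx":0,"ry":0,"rz":0},{"tx":0,"ty":-0.008,"tz":0,"rx":0,"ry":0,"rz":0},{"tx":-0.0007,"ty":-0.006,"tz":0,"rx":0,"ry":0,"rz":0},{"tx":-0.0007,"ty":-0.006,"tz":0,"rx":0,"ry":0,"rz":0},{"tx":-0.0007,"ty":-0.006,"tz":0,"rx":0,"ry":0,"rz":0},{"tx":0.0013,"ty":-0.006,"tz":0,"rx":0,"ry":0,"rz":0},{"tx":0.0013,"ty":-0.006,"tz":0,"rx":0,"ry":0,"rz":0},{"tx":0.0013,"ty":-0.006,"tz":0,"rx":0,"ry":0,"rz":0},{"tx":0,"ty":0,"tz":0,"rx":0,"ry":0,"rz":0}]'
python3 - <<'E'
from h import *
c=env.read_camera('wrist'); a=c['pixels'][:,:,::-1]
cv2.imwrite(f'pics/wrist3.png',cv2.convertScaleAbs(a,alpha=1.7))
E
```

```text
time_s: 5.75
tool_pos: [0.5567, -0.1568, 0.1294]
tool_rot: [-179.9, 0.0, 90.0]
force: [0.2, -0.4, -0.5]
grip_width: 0.0002
```

View pics/wrist3.png

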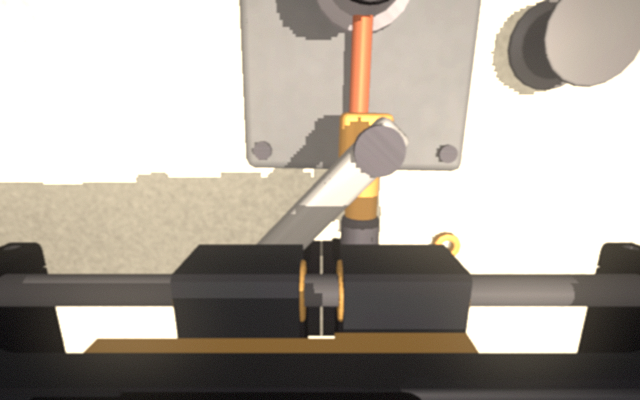

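The lever now runs diagonally, from the bolt at (380,150) towards (275,235), and moves freely. I'll continue the sweep to the stop.

```bash
python3 -m creep '[{"tx":0.0037,"ty":-0.0055,"tz":0,"rx":0,"ry":0,"rz":0},{"tx":0.0037,"ty":-0.0055,"tz":0,"rx":0,"ry":0,"rz":0},{"tx":0.0037,"ty":-0.0055,"tz":0,"rx":0,"ry":0,"rz":0},{"tx":0.0055,"ty":-0.004,"tz":0,"rx":0,"ry":0,"rz":0},{"tx":0.0055,"ty":-0.004,"tz":0,"rx":0,"ry":0,"rz":0},{"tx":0.0055,"ty":-0.004,"tz":0,"rx":0,"ry":0,"rz":0},{"tx":0.004,"ty":-0.001,"tz":0,"rx":0,"ry":0,"rz":0},{"tx":0.004,"ty":0,"tz":0,"rx":0,"ry":0,"rz":0},{"tx":0.003,"ty":0,"tz":0,"rx":0,"ry":0,"rz":0},{"tx":0,"ty":0,"tz":0,"rx":0,"ry":0,"rz":0}]'
python3 - <<'E'
from h import *
c=env.read_camera('wrist'); a=c['pixels'][:,:,::-1]
cv2.imwrite(f'pics/wrist4.png',cv2.convertScaleAbs(a,alpha=1.7))
print(env.get_obs()['force'],env.get_obs()['tool_pos'])
E
```

```text
time_s: 7.05
tool_pos: [0.5276, -0.1183, 0.1292]
tool_rot: [-179.9, 0.0, 90.0]
force: [-1.4, -2.6, 0.6]
grip_width: 0.0005
[-2.6998399  -2.86049067  0.37247164] [ 0.52769161 -0.11838174  0.12921585]
```

View pics/wrist4.png

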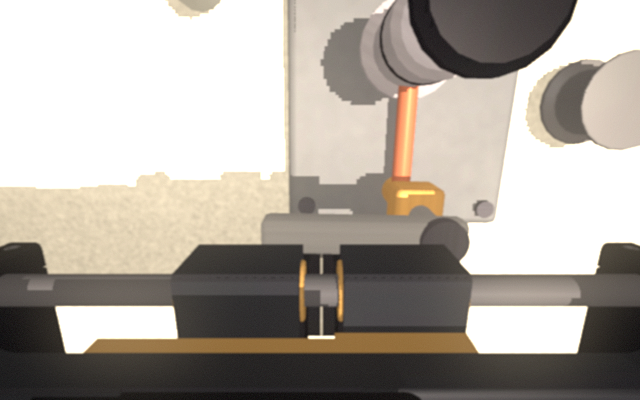

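The lever is nearly square: its end is at (264,232) and the bolt at (445,240). I'll press a little further to confirm it is on the stop.

```bash
python3 -m creep '[{"tx":0.002,"ty":0,"tz":0,"rx":0,"ry":0,"rz":0},{"tx":0.002,"ty":0,"tz":0,"rx":0,"ry":0,"rz":0},{"tx":0.001,"ty":0,"tz":0,"rx":0,"ry":0,"rz":0},{"tx":0,"ty":0,"tz":0,"rx":0,"ry":0,"rz":0}]'
```

```text
time_s: 7.6
tool_pos: [0.5277, -0.118, 0.1294]
tool_rot: [-180.0, 0.3, 89.8]
force: [-2.1, -10.6, -1.4]
grip_width: 0.0006
```

It's on the stop: 10.6 N with no further motion. I'll back off, rise, and go above the cap.

```bash
python3 -m creep '[{"tx":-0.015,"ty":0,"tz":0,"rx":0,"ry":0,"rz":0},{"tx":-0.015,"ty":0,"tz":0,"rx":0,"ry":0,"rz":0},{"tx":0,"ty":0,"tz":-0.025,"rx":0,"ry":0,"rz":0},{"tx":0,"ty":0,"tz":-0.03,"rx":0,"ry":0,"rz":0},{"tx":0,"ty":0,"tz":-0.025,"rx":0,"ry":0,"rz":0},{"tx":0.015,"ty":0.01,"tz":0,"rx":0,"ry":0,"rz":0},{"tx":0.025,"ty":0.01,"tz":0,"rx":0,"ry":0,"rz":0},{"tx":0.03,"ty":0.01,"tz":0,"rx":0,"ry":0,"rz":0},{"tx":0.03,"ty":0.01,"tz":0,"rx":0,"ry":0,"rz":0},{"tx":0.02,"ty":0.01,"tz":0,"rx":0,"ry":0,"rz":0},{"tx":0.01,"ty":0.0035,"tz":0,"rx":0,"ry":0,"rz":0},{"tx":0,"ty":0,"tz":0,"rx":0,"ry":0,"rz":0},{"tx":0,"ty":0,"tz":0,"rx":0,"ry":0,"rz":0}]'
python3 - <<'E'
from h import *
for n in('scene','top'):
    c=env.read_camera(n); a=c['pixels'][:,:,::-1]
    a=cv2.resize(a[130:280,200:400] if n=='scene' else a[135:275,215:415],None,fx=4,fy=4)
    cv2.imwrite(f'pics/{n}5.png',cv2.convertScaleAbs(a,alpha=1.7))
print(env.get_obs()['force'],env.get_obs()['tool_pos'])
E
```

```text
time_s: 9.22
tool_pos: [0.5815, -0.0145, 0.2094]
tool_rot: [-180.0, 0.0, 89.9]
force: [0.8, -0.1, 0.6]
grip_width: 0.0003
[-0.04844179 -0.25110096  0.45182318] [ 0.58156654 -0.01451963  0.20949723]
```

View pics/scene5.png

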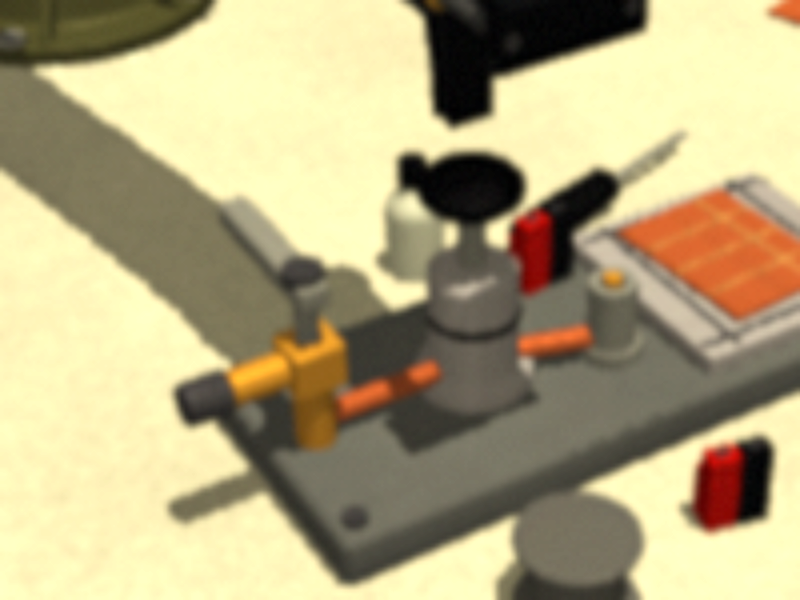

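View pics/top5.png

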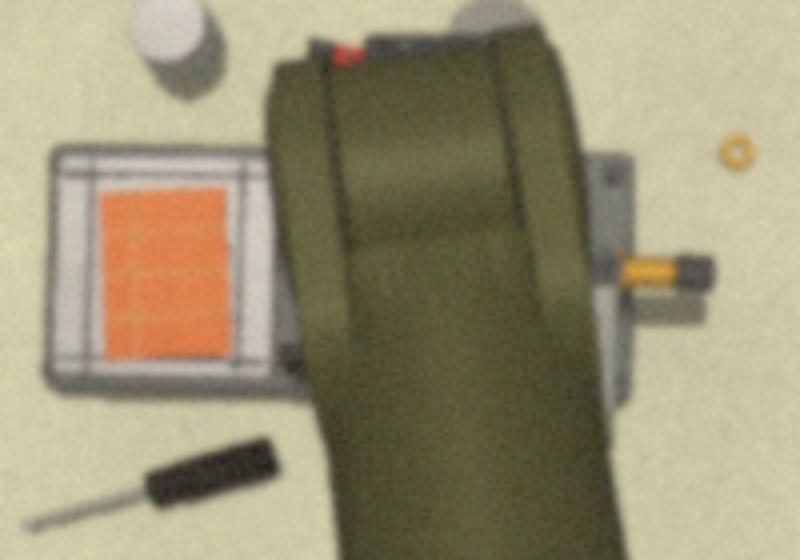

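The lever now stands across its pipe, pointing to the robot's side (upper-left in the scene crop, from (300,270) to (235,205)). The fingertips are above the cap. First stroke:

```bash
python3 -m creep '[{"tx":0.001,"ty":0,"tz":0.014,"rx":0,"ry":0,"rz":0},{"tx":0.001,"ty":0,"tz":0.014,"rx":0,"ry":0,"rz":0},{"tx":0,"ty":0,"tz":0.008,"rx":0,"ry":0,"rz":0},{"tx":0,"ty":0,"tz":0.008,"rx":0,"ry":0,"rz":0},{"tx":0,"ty":0,"tz":0.008,"rx":0,"ry":0,"rz":0},{"tx":0,"ty":0,"tz":0.008,"rx":0,"ry":0,"rz":0},{"tx":0,"ty":0,"tz":0.0,"rx":0,"ry":0,"rz":0},{"tx":0,"ty":0,"tz":0.0,"rx":0,"ry":0,"rz":0}]'
```

```text
time_s: 10.32
tool_pos: [0.5813, -0.0111, 0.1514]
tool_rot: [-179.9, 0.1, 90.0]
force: [-7.7, -0.4, 14.1]
grip_width: 0.0005
```

```bash
python3 -m creep '[{"tx":0,"ty":0,"tz":0.003,"rx":0,"ry":0,"rz":0},{"tx":0,"ty":0,"tz":0.0,"rx":0,"ry":0,"rz":0}]'
python3 -m creep '[{"tx":0,"ty":0,"tz":-0.009,"rx":0,"ry":0,"rz":0},{"tx":0,"ty":0,"tz":-0.01,"rx":0,"ry":0,"rz":0},{"tx":0,"ty":0,"tz":-0.01,"rx":0,"ry":0,"rz":0},{"tx":0,"ty":0,"tz":-0.006,"rx":0,"ry":0,"rz":0},{"tx":0,"ty":0,"tz":0,"rx":0,"ry":0,"rz":0},{"tx":0,"ty":0,"tz":0,"rx":0,"ry":0,"rz":0}]'
python3 - <<'E'
from h import *
c=env.read_camera('scene'); a=c['pixels'][:,:,::-1]
cv2.imwrite('pics/scene6.png',cv2.convertScaleAbs(cv2.resize(a[160:235,280:380],None,fx=8,fy=8,interpolation=2),alpha=1.7))
E
```

```text
time_s: 10.58
tool_pos: [0.5814, -0.011, 0.1512]
tool_rot: [-180.0, 0.2, 90.0]
force: [-14.0, -0.3, 28.8]
grip_width: 0.0001
time_s: 11.32
tool_pos: [0.5816, -0.0112, 0.181]
tool_rot: [-180.0, -0.0, 90.0]
force: [-0.5, -0.1, -0.1]
grip_width: 0.0004
```

View pics/scene6.png

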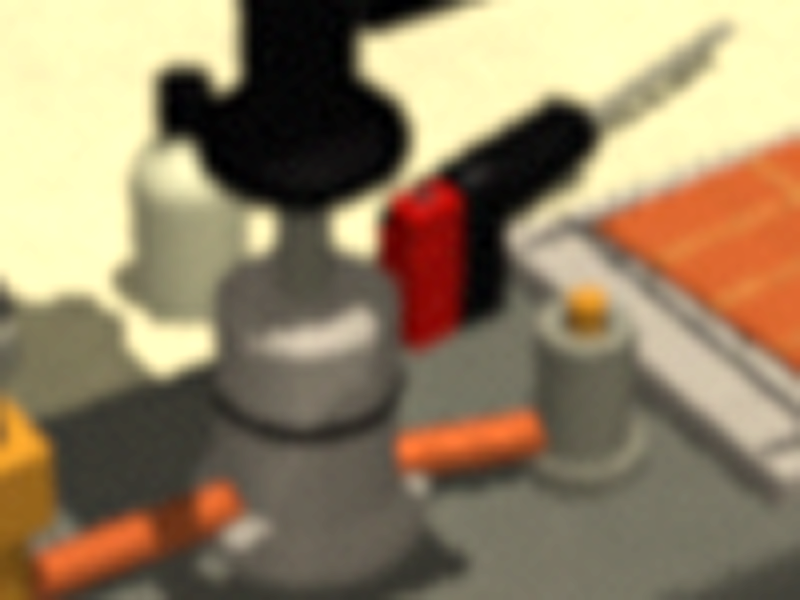

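The pump works: it bottomed at z 0.1512 with 29 N, and the pin now shows about a click above the collar at (588,308). Two more full strokes:

```bash
python3 -m creep '[{"tx":0,"ty":0,"tz":0.008,"rx":0,"ry":0,"rz":0},{"tx":0,"ty":0,"tz":0.008,"rx":0,"ry":0,"rz":0},{"tx":0,"ty":0,"tz":0.009,"rx":0,"ry":0,"rz":0},{"tx":0,"ty":0,"tz":0.009,"rx":0,"ry":0,"rz":0},{"tx":0,"ty":0,"tz":0,"rx":0,"ry":0,"rz":0},{"tx":0,"ty":0,"tz":-0.01,"rx":0,"ry":0,"rz":0},{"tx":0,"ty":0,"tz":-0.012,"rx":0,"ry":0,"rz":0},{"tx":0,"ty":0,"tz":-0.012,"rx":0,"ry":0,"rz":0},{"tx":0,"ty":0,"tz":0,"rx":0,"ry":0,"rz":0},{"tx":0,"ty":0,"tz":0,"rx":0,"ry":0,"rz":0},{"tx":0,"ty":0,"tz":0.008,"rx":0,"ry":0,"rz":0},{"tx":0,"ty":0,"tz":0.008,"rx":0,"ry":0,"rz":0},{"tx":0,"ty":0,"tz":0.009,"rx":0,"ry":0,"rz":0},{"tx":0,"ty":0,"tz":0.009,"rx":0,"ry":0,"rz":0},{"tx":0,"ty":0,"tz":0,"rx":0,"ry":0,"rz":0},{"tx":0,"ty":0,"tz":-0.01,"rx":0,"ry":0,"rz":0},{"tx":0,"ty":0,"tz":-0.012,"rx":0,"ry":0,"rz":0},{"tx":0,"ty":0,"tz":-0.012,"rx":0,"ry":0,"rz":0},{"tx":0,"ty":0,"tz":0,"rx":0,"ry":0,"rz":0},{"tx":0,"ty":0,"tz":0,"rx":0,"ry":0,"rz":0}]'
python3 - <<'E'
from h import *
c=env.read_camera('scene'); a=c['pixels'][:,:,::-1]
cv2.imwrite('pics/scene7.png',cv2.convertScaleAbs(cv2.resize(a[160:235,280:380],None,fx=8,fy=8,interpolation=2),alpha=1.7))
E
```

```text
time_s: 13.88
tool_pos: [0.5813, -0.0112, 0.1808]
tool_rot: [-179.9, -0.0, 90.0]
force: [0.2, 0.4, -0.6]
grip_width: -0.0004
```

View pics/scene7.png

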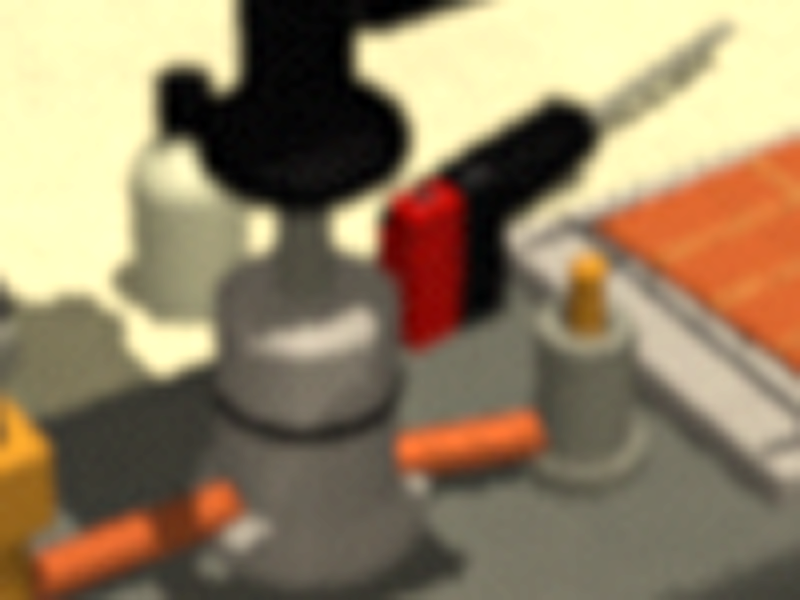

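The pin top went from row ~290 to ~258, about 10 mm, so both strokes counted. Two more:

```bash
python3 -m creep '[{"tx":0,"ty":0,"tz":0.008,"rx":0,"ry":0,"rz":0},{"tx":0,"ty":0,"tz":0.008,"rx":0,"ry":0,"rz":0},{"tx":0,"ty":0,"tz":0.009,"rx":0,"ry":0,"rz":0},{"tx":0,"ty":0,"tz":0.009,"rx":0,"ry":0,"rz":0},{"tx":0,"ty":0,"tz":0,"rx":0,"ry":0,"rz":0},{"tx":0,"ty":0,"tz":-0.01,"rx":0,"ry":0,"rz":0},{"tx":0,"ty":0,"tz":-0.012,"rx":0,"ry":0,"rz":0},{"tx":0,"ty":0,"tz":-0.012,"rx":0,"ry":0,"rz":0},{"tx":0,"ty":0,"tz":0,"rx":0,"ry":0,"rz":0},{"tx":0,"ty":0,"tz":0,"rx":0,"ry":0,"rz":0},{"tx":0,"ty":0,"tz":0.008,"rx":0,"ry":0,"rz":0},{"tx":0,"ty":0,"tz":0.008,"rx":0,"ry":0,"rz":0},{"tx":0,"ty":0,"tz":0.009,"rx":0,"ry":0,"rz":0},{"tx":0,"ty":0,"tz":0.009,"rx":0,"ry":0,"rz":0},{"tx":0,"ty":0,"tz":0,"rx":0,"ry":0,"rz":0},{"tx":0,"ty":0,"tz":-0.01,"rx":0,"ry":0,"rz":0},{"tx":0,"ty":0,"tz":-0.012,"rx":0,"ry":0,"rz":0},{"tx":0,"ty":0,"tz":-0.012,"rx":0,"ry":0,"rz":0},{"tx":0,"ty":0,"tz":0,"rx":0,"ry":0,"rz":0},{"tx":0,"ty":0,"tz":0,"rx":0,"ry":0,"rz":0}]'
python3 - <<'E'
from h import *
c=env.read_camera('scene'); a=c['pixels'][:,:,::-1]
cv2.imwrite('pics/scene8.png',cv2.convertScaleAbs(cv2.resize(a[160:235,280:380],None,fx=8,fy=8,interpolation=2),alpha=1.7))
E
```

```text
time_s: 16.42
tool_pos: [0.5813, -0.0112, 0.1808]
tool_rot: [-179.9, 0.0, 90.0]
force: [0.3, -0.3, -0.0]
grip_width: 0.0004
```

View pics/scene8.png

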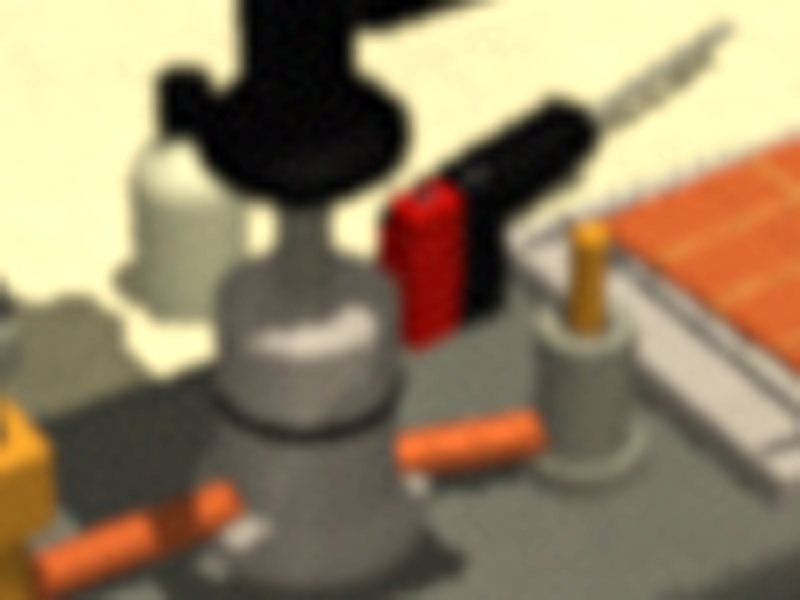

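The pin top is now at row ~225 and no dark band shows at the foot (590,325). Two more:

```bash
python3 -m creep '[{"tx":0,"ty":0,"tz":0.008,"rx":0,"ry":0,"rz":0},{"tx":0,"ty":0,"tz":0.008,"rx":0,"ry":0,"rz":0},{"tx":0,"ty":0,"tz":0.009,"rx":0,"ry":0,"rz":0},{"tx":0,"ty":0,"tz":0.009,"rx":0,"ry":0,"rz":0},{"tx":0,"ty":0,"tz":0,"rx":0,"ry":0,"rz":0},{"tx":0,"ty":0,"tz":-0.01,"rx":0,"ry":0,"rz":0},{"tx":0,"ty":0,"tz":-0.012,"rx":0,"ry":0,"rz":0},{"tx":0,"ty":0,"tz":-0.012,"rx":0,"ry":0,"rz":0},{"tx":0,"ty":0,"tz":0,"rx":0,"ry":0,"rz":0},{"tx":0,"ty":0,"tz":0,"rx":0,"ry":0,"rz":0},{"tx":0,"ty":0,"tz":0.008,"rx":0,"ry":0,"rz":0},{"tx":0,"ty":0,"tz":0.008,"rx":0,"ry":0,"rz":0},{"tx":0,"ty":0,"tz":0.009,"rx":0,"ry":0,"rz":0},{"tx":0,"ty":0,"tz":0.009,"rx":0,"ry":0,"rz":0},{"tx":0,"ty":0,"tz":0,"rx":0,"ry":0,"rz":0},{"tx":0,"ty":0,"tz":-0.01,"rx":0,"ry":0,"rz":0},{"tx":0,"ty":0,"tz":-0.012,"rx":0,"ry":0,"rz":0},{"tx":0,"ty":0,"tz":-0.012,"rx":0,"ry":0,"rz":0},{"tx":0,"ty":0,"tz":0,"rx":0,"ry":0,"rz":0},{"tx":0,"ty":0,"tz":0,"rx":0,"ry":0,"rz":0}]'
python3 - <<'E'
from h import *
c=env.read_camera('scene'); a=c['pixels'][:,:,::-1]
cv2.imwrite('pics/scene9.png',cv2.convertScaleAbs(cv2.resize(a[160:235,280:380],None,fx=8,fy=8,interpolation=2),alpha=1.7))
E
```

```text
time_s: 18.98
tool_pos: [0.5812, -0.0112, 0.1807]
tool_rot: [-179.9, -0.0, 90.0]
force: [0.3, -0.0, 0.7]
grip_width: 0.0007
```

View pics/scene9.png

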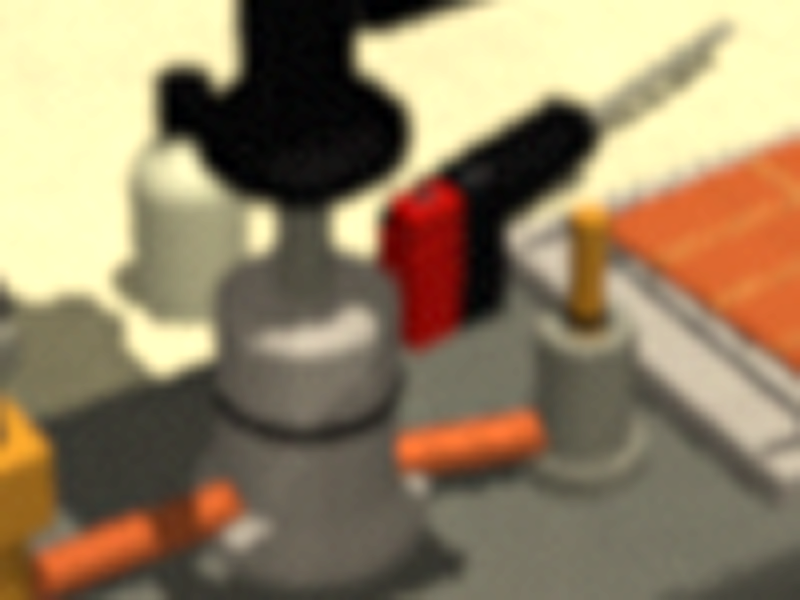

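A dark band now shows at the pin's foot (588,322). The pin rose less than two clicks (row 225 to 206), so it seems to have reached its limit. I'll add one insurance stroke, which does no harm, then retreat upward and look closely.

```bash
python3 -m creep '[{"tx":0,"ty":0,"tz":0.008,"rx":0,"ry":0,"rz":0},{"tx":0,"ty":0,"tz":0.008,"rx":0,"ry":0,"rz":0},{"tx":0,"ty":0,"tz":0.009,"rx":0,"ry":0,"rz":0},{"tx":0,"ty":0,"tz":0.009,"rx":0,"ry":0,"rz":0},{"tx":0,"ty":0,"tz":0,"rx":0,"ry":0,"rz":0},{"tx":0,"ty":0,"tz":-0.01,"rx":0,"ry":0,"rz":0},{"tx":0,"ty":0,"tz":-0.012,"rx":0,"ry":0,"rz":0},{"tx":0,"ty":0,"tz":-0.012,"rx":0,"ry":0,"rz":0},{"tx":0,"ty":0,"tz":0,"rx":0,"ry":0,"rz":0},{"tx":0,"ty":0,"tz":-0.025,"rx":0,"ry":0,"rz":0},{"tx":0,"ty":0,"tz":-0.03,"rx":0,"ry":0,"rz":0},{"tx":-0.02,"ty":0,"tz":-0.03,"rx":0,"ry":0,"rz":0},{"tx":-0.04,"ty":0,"tz":0,"rx":0,"ry":0,"rz":0},{"tx":-0.04,"ty":0,"tz":0,"rx":0,"ry":0,"rz":0},{"tx":-0.02,"ty":0,"tz":0,"rx":0,"ry":0,"rz":0},{"tx":0,"ty":0,"tz":0,"rx":0,"ry":0,"rz":0},{"tx":0,"ty":0,"tz":0,"rx":0,"ry":0,"rz":0}]'
python3 - <<'E'
from h import *
c=env.read_camera('scene'); a=c['pixels'][:,:,::-1]
cv2.imwrite('pics/scene10.png',cv2.convertScaleAbs(cv2.resize(a[160:235,280:380],None,fx=8,fy=8,interpolation=2),alpha=1.7))
cv2.imwrite('pics/scene10f.png',cv2.convertScaleAbs(cv2.resize(a[130:280,220:420],None,fx=4,fy=4,interpolation=2),alpha=1.7))
c=env.read_camera('wrist'); a=c['pixels'][:,:,::-1]
cv2.imwrite('pics/wrist10.png',a)
S=P('scene');W=P('wrist')
p=np.array([.6015,.0588])
for z in(.077,.105,.107): u=proj(S,[*p,z]); print(z,(u-[280,160]+.44)*8,proj(W,[*p,z]))
print(env.get_obs()['force'],env.get_obs()['time_s'])
E
```

```text
time_s: 21.15
tool_pos: [0.5818, -0.1287, 0.2663]
tool_rot: [-180.0, -0.1, 90.1]
force: [0.9, 0.5, -0.1]
grip_width: 0.0012
0.077 [581.57120513 311.0302592 ] [345.20418566 -36.2930572 ]
0.105 [585.1207627  218.48210537] [347.73247193 -51.4006858 ]
0.107 [585.37936339 211.73957021] [347.93339365 -52.60128198]
[ 0.22361377 -0.90520548  0.35353531] 21.35
```

View pics/scene10.png

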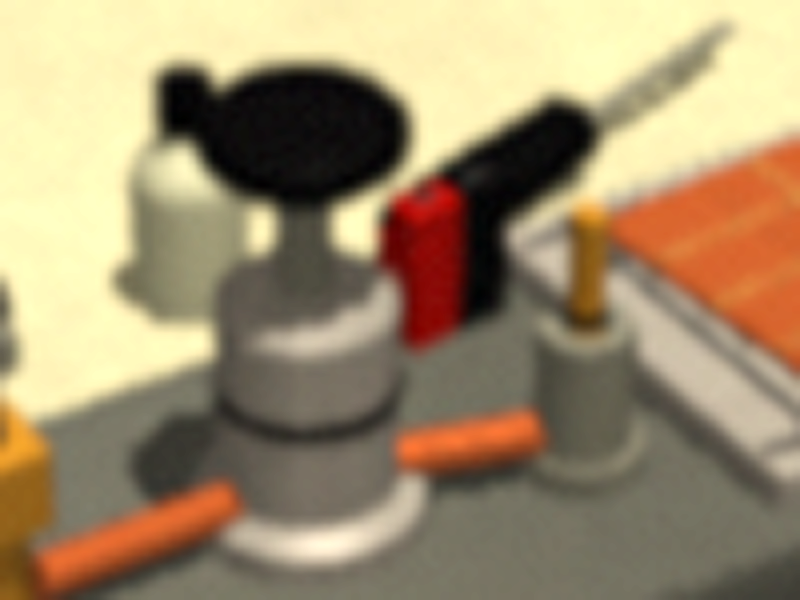

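View pics/scene10f.png

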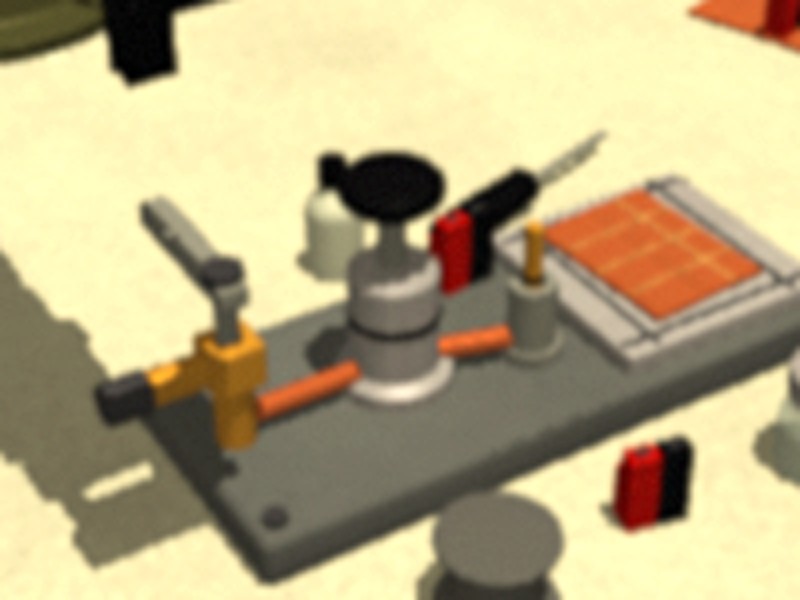

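View pics/wrist10.png

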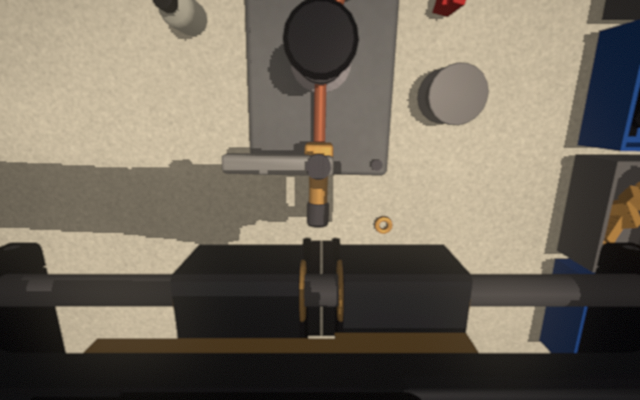

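The insurance stroke changed nothing: the pin top stayed at row ~206. That is about 106 px above its start row of ~314, or about 31 mm, with the dark band at the foot (588,322). The cap is back at its resting height. In the wrist view the lever lies square across the pipe, from (225,162) to (318,165). Handing in.

```bash
python3 -c "
from cell import env
print(env.sign_off())"
```

```text
the job is handed in; nothing more can be done
None
```

The job is handed in: the vent valve is closed, the indicator pin is fully out, and the plunger is released. No verdict was reported.

**What I did**
- **Valve:** I pushed the lever from its +x side with the closed fingertips until it sat on its stop. It took 10.6 N there and moved no further.
- **Pump:** I made eight full strokes. I held the first on its stop at tool height 0.151 m with about 29 N. After that I lifted the fingers clear.

**Last checks**
- **Pin:** it stands about 31 mm above where it started, and the dark band shows at its foot. The eighth stroke, done as insurance, raised it no further.
- **Valve and plunger:** the lever is square across its pipe in the wrist view, and the cap is back at its resting height.
- **Loose things:** the board and the other things in the last views looked unmoved. I judged that by eye and did not measure it.
- **Robot:** it was touching nothing, with the force reading under 1 N.

**Disagreements:** the cap's measured height came out about 5 mm below the text's figure, within my pixel-reading error. No check failed.

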